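Load a power-supply board into a spring board vice

ROBOT

A 7-joint arm with a two-finger parallel gripper is mounted at the origin on the work surface; the furniture and walls round the work are solid. World frame = base frame: x ahead of the robot, y to its left, z up, the work surface at z = 0. Lengths are in m, angles in rad, forces in N, time in s.
With the tool pointing down it reaches from about 0.4 to 0.85 m from the base axis. Payload 4.5 kg.
Tool frame: the origin (TCP) lies midway between the tips of the shut fingers; the grasp point (between the pads) lies 19 mm behind it; z points along the fingers, y is the line along which they close (so a half turn about z gives the same grasp; the last joint's range is limited). The gripper opens to 88 mm and grips with 3 to 60 N. Pads are 18 mm wide; open, the fingers measure 123 mm over their backs; the gripper's body (75 mm by 187 mm) begins 45 mm behind the grasp point.
Start: joints at [-1.298, 0.689, -0.195, 1.565, 0.157, 0.902, -0.215], TCP at [0.148, 0.607, 0.239] pointing down, gripper open.
Joint ranges: [-3.01, 3.01], [-0.46, 2.08], [-1.47, 1.51], [0.13, 2.56], [-1, 4.14], [0.04, 2.09], [-2.66, 2.66]. Speed limits (rad/s): [2.57, 2.57, 3.14, 3.14, 3.14, 3.14, 3.14].

INTERFACE

Orientations are given as a unit quaternion [x, y, z, w].
In Python, from plant import get_state, viewer, workorder gives the robot as it stands. The module is installed in compiled form; this text tells all that it offers.
- The arm moves only by the tool step_arm, never from a script. Its argument "motion" is a list of rows, each an object of numbers: "wx", "wy", "wz": the turn, a rotation vector about the tool's x, y, z each as a share of 180 degrees, from -1 to 1; "dx", "dy", "dz": the shift along the tool's x, y, z each as a share of 8 cm, from -1 to 1; "claw": the finger opening in mm, from 0 to 88.1. A call has 1 to 8 rows; each row is the pose to reach, as a shift and turn from the pose commanded when the call began, along the tool's axes at that moment, turning the shorter way round; what a row does not reach only later rows make up. A row lasts 1/10 s, in which the tool goes at most 50 mm and 8.59 degrees, less where a joint would pass 70% of its speed; a pose out of reach is approached as far as the arm can. A call with a number of a shift or a turn outside -1 to 1 is refused whole. A call with a gripper value outside its range is refused whole. The fingers move at their own pace and stop on an object; "force" is the grip in N (left out, the last holds). Time passes only in rows, so rows that repeat a pose let the fingers close. It gives the time, the measured TCP pose, the force, the opening and the grip force at its end, in the units of the state.
- get_state(): the state, without advancing time (a new reading comes with each control period).
- viewer.snapshot(name): name is "scene" or "top"; returns (picture, depth): 400x640x3 uint8, red, green, blue; 400x640 float32, m along the optical axis (not along the pixel's ray), 0 where there is no reading.
- viewer.calibration(name): a dict with "vfov" (degrees; the focal length in pixels is half the picture's height over the tangent of half this angle, whatever the lens; pixels are square), "cx", "cy" (the principal point, pixels), "extrinsics" (4x4, takes a point from camera to world coordinates). Camera axes: x right, y down, z forward; pixel columns grow to the right and rows downward; lengths in m; the calibration is good to about 2 mm. A picture is of the moment at which its call begins. calibration takes no time and is no camera call.
- workorder.finish_job(): hands the job in; it is judged then, once.
The state is a dict: "clock": time; "q": joint angles; "qd": joint speeds; "joint_torque": joint torques, N m; "tool_pos": TCP position; "eef_rot": TCP orientation; "contact_force": force on the tool from outside, world axes, zero at the start; "moment": the same for the moment, N m; "opening": opening from 0.0 (shut) to 1.0 (fully open); "finger_force": force on a finger pad.
Only numpy, scipy, OpenCV 4.12 (cv2) and the standard library are available. Lean on these libraries where they do the work, as an engineer would, in place of code of your own. Each camera call takes 0.05 s, during which the arm holds its last target. There are 200 camera calls.

TASK

Load the circuit board, heat sink up, into the spring board vice: tilt it, push one of its short edges into the groove of one jaw so that the jaw springs back far enough, lower the other short edge inside the opposite jaw, and ease off so that the springs centre the board level between the two grooves; then let go. Both edges must end up resting down on the ledges of their grooves. The vice's pair of jaws has been clamped along the base by hand, so feel how far to push, never force the board (keep it under 25 N), and leave the bottle, the screw dish and the swab tub alone.

Things in the scene. Friction and masses are not known exactly. Their poses are not given: they have to be found in the camera images.
- board_grip (a point): Loose green circuit board, 100 (x) x 70 (y) x 4 mm, 0.11 to 0.2 kg, flat on the table. On its centre a solid finned aluminium heat sink, 44 (x) x 26 (y) x 32 mm: grip it across the 26 mm, along y. This point: the sink's centre, 20 mm above the board's underside; z up. Other parts: under 13 mm tall, over 27 mm from centre along x. Short edges (x = +/-50 mm) go in the jaws, either way round.
- holder: Spring board vice, fixed, same at both ends: dark steel base 216 (x) x 76 (y) x 12 mm; origin at the centre of its underside on the table, x from jaw to jaw, z up. At each end an aluminium jaw 60 mm wide (y), top 53 mm above the table, with a level groove 8 mm high along its inner face, open to the middle: groove floor (ledge top) at 40 mm, above it an upper lip 5 mm thick.
- groove_plus (a point): Nominal place of the groove of the jaw at +x: 47 mm from the vice's middle, 40 mm above the table, where the groove's floor meets its back wall, jaw at rest. The upper lip reaches 4 mm from the back wall towards the middle, the ledge 9 mm. But both jaws stand on one carriage, clamped by hand up to 10 mm off the base's middle along x (both shifted alike): this point is fixed to the base and does not show it.
- groove_minus (a point): The same for the jaw at -x. Each jaw slides straight outward 13 mm against its spring, 2 N at rest rising evenly to 8.5 N, then comes up solid. The board's other edge clears the other jaw's lip only when one jaw is pushed back 10.5 mm or more: within 2 mm of its solid stop.
- seat (a point): Middle of the base at ledge height, 40 mm above the table. A loaded board lies level on both ledges, its underside at this height; both jaws are then pushed out 3 mm and grip it by equal forces of about 3.5 N, its middle as far from here along x as the carriage is (up to 10 mm).
- oil_bottle: Bystander: small brown dropper bottle, 33 mm across, 102 mm tall, standing loose; origin at the centre of its underside.
- screw_dish: Bystander: round steel dish with tiny screws, 91 mm across, 13 mm high, loose; origin at the centre of its underside.
- swab_tub: Bystander: round clear tub of cotton swabs with a white lid, 77 mm across, 80 mm tall, loose; origin at the centre of its underside.
Things that resemble listed ones, but are neither listed nor needed, are in the scene too. Leave any red look-alike of the part that bears board_grip alone.

How it is judged:
By the outcome, as a careful person would: the job done as asked, in the order asked, and still so for the second after the job is handed in, with the robot touching nothing.
It also fails if it takes over 53 s, if anything falls off the work surface, if the arm or the gripper's body presses on something with over 40 N, if the wrist force passes 120 N, or if a joint passes its speed limit or range.

## Working session

There is one attempt and no reset: what is moved stays moved. The work goes in short steps, Python scripts to look and compute and a tool call to move; the robot and the scene stay as the last step left them, time stands still between calls to the robot, and variables do not carry over. Pictures are saved under pics/ and viewed, at most 10 in all, crops included, and the job is handed in when it is done.

Besides the shell and the picture viewer there is one more tool, called by a JSON object that holds its "name" and its "arguments", one argument or row to a line. step_arm: Moves the arm, as the interface text tells. Shift numbers are shares of 8 cm and turn numbers shares of 180 degrees, none past 1 either way. Its arguments: {"type":"object","properties":{"motion":{"type":"array","items":{"type":"object","properties":{"wx":{"type":"number","minimum":-1,"maximum":1},"wy":{"type":"number","minimum":-1,"maximum":1},"wz":{"type":"number","minimum":-1,"maximum":1},"dx":{"type":"number","minimum":-1,"maximum":1},"dy":{"type":"number","minimum":-1,"maximum":1},"dz":{"type":"number","minimum":-1,"maximum":1},"claw":{"type":"number"}}}},"force":{"type":"number"}},"required":["motion"]}

```bash
mkdir -p pics
cat > h.py <<'E'
import numpy as np, cv2
from scipy.spatial.transform import Rotation as R
from plant import get_state, viewer, workorder
def snap(n):
    p,d=viewer.snapshot(n); return p,d
def cal(n):
    c=viewer.calibration(n); return 200/np.tan(np.radians(c['vfov'])/2),c['cx'],c['cy'],np.array(c['extrinsics'])
def ray(n,u,v,z):
    f,cx,cy,T=cal(n); d=T[:3,:3]@np.array([(u-cx)/f,(v-cy)/f,1]); o=T[:3,3]; return o+d*(z-o[2])/d[2]
def cloud(n,d):
    f,cx,cy,T=cal(n); v,u=np.mgrid[:400,:640]; P=np.stack([(u-cx)/f*d,(v-cy)/f*d,d],-1); return P@T[:3,:3].T+T[:3,3]
def save(name,p): cv2.imwrite('pics/'+name,cv2.cvtColor(p,cv2.COLOR_RGB2BGR))
E
python3 - <<'E'
from h import *
s=get_state();print(s)
for n in('scene','top'):
    p,d=snap(n);save(n+'0.png',p);np.savez(n+'0',p=p,d=d);print(n,cal(n))
E
```

```text
{'clock': 0.0, 'q': array([-1.29817052,  0.68998708, -0.19453354,  1.56633524,  0.15735047,
        0.9025026 , -0.21514176]), 'qd': array([-0.00218074, -0.0010323 , -0.0009551 , -0.00096589, -0.00111782,
        0.00099974, -0.00067501]), 'joint_torque': array([-7.86885321e-04, -5.27564728e+01, -1.26742154e+00, -1.53435159e+01,
       -5.27037028e-02,  6.24405118e-03,  1.65513147e-04]), 'tool_pos': array([0.14775278, 0.60663689, 0.23791095]), 'eef_rot': array([ 1.19085591e-01,  9.92883569e-01, -9.16412083e-04, -2.94144331e-05]), 'contact_force': array([-1.01259191,  0.3688789 ,  0.28102025]), 'moment': array([-0.00584887, -0.0154685 , -0.01007705]), 'finger_force': 0.0, 'opening': 0.9960828237156188}
scene (np.float64(440.36046235751587), 323.393581144949, 197.19391086545434, array([[ 0.88412357, -0.22249652,  0.41087809, -0.04570367],
       [-0.46720956, -0.4329737 ,  0.77087548, -0.86655971],
       [ 0.00638229, -0.87351535, -0.48675475,  0.6623709 ],
       [ 0.        ,  0.        ,  0.        ,  1.        ]]))
top (np.float64(383.4653727992435), 319.05631739849366, 196.50027928270433, array([[-0.31422379, -0.91351742,  0.25835891,  0.19960009],
       [-0.94934175,  0.30130272, -0.08925753,  0.160841  ],
       [ 0.00369406, -0.27331774, -0.96191671,  1.08983831],
       [ 0.        ,  0.        ,  0.        ,  1.        ]]))
```

View pics/top0.png

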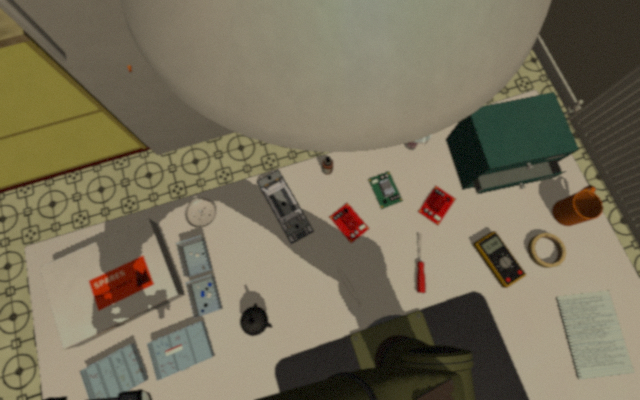

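View pics/scene0.png

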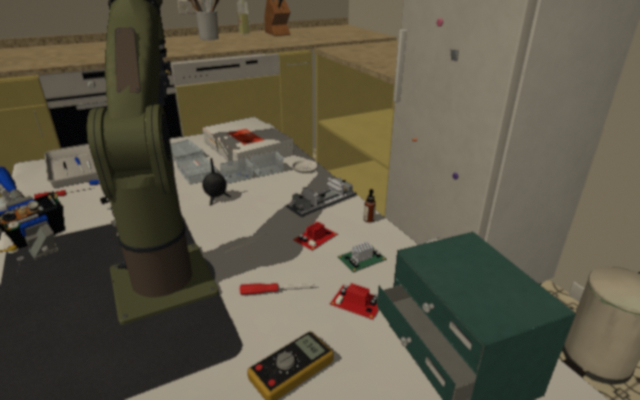

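Top view: green board with grey sink at (385,190), vice at (286,207), bottle (327,164), dish (200,212), tub probably at (415,140). Candidates for the board: green (385,190), red look-alikes (349,222) and (437,204). I choose the green one by its description, and check it in one close crop.

Run:
```python
from h import *
out=[]
for n,b in (('top',(340,150,430,230)),('scene',(330,230,395,280))):
    z=np.load(n+'0.npz');p,d=z['p'],z['d'];C=cloud(n,d)
    hsv=cv2.cvtColor(p,cv2.COLOR_RGB2HSV)
    m=(hsv[...,0]>50)&(hsv[...,0]<90)&(hsv[...,1]>90);M=np.zeros_like(m);M[b[1]:b[3],b[0]:b[2]]=1;m&=M
    Q=C[m]; print(n,m.sum(),np.median(Q,0)); 
    # board rect from hull of green pixels cast at z=.004
    ys,xs=np.nonzero(m);W=np.array([ray(n,x,y,.004)[:2] for x,y in zip(xs,ys)],np.float32)*1000
    print(cv2.minAreaRect(W), cv2.boxPoints(cv2.minAreaRect(W)))
    s=M&(C[...,2]>.028)&(C[...,2]<.06)&(d>0)
    S=C[s]; print('sink',s.sum(),np.percentile(S[:,2],[10,50,90]),cv2.minAreaRect((S[:,:2]*1000).astype(np.float32)))
z=np.load('top0.npz');p=z['p'];d=z['d'];C=cloud('top',d)
s=np.zeros((400,640),bool);s[160:250,250:320]=1
s&=(C[...,2]>.047)&(C[...,2]<.06)
k,l,st,ce=cv2.connectedComponentsWithStats(s.astype(np.uint8))
for i in range(1,k):
    if st[i,4]>15: print('jaw',ce[i],st[i,4],C[l==i].mean(0),cv2.minAreaRect((C[l==i][:,:2]*1000).astype(np.float32)))
s=np.zeros((400,640),bool);s[160:250,250:320]=1;s&=(C[...,2]>.008)&(C[...,2]<.06)
print('vice',cv2.minAreaRect((C[s][:,:2]*1000).astype(np.float32)))
print('table',np.median(C[270:280,340:380].reshape(-1,3),0))
a=cv2.resize(p[130:260,240:450],None,fx=3.7,fy=3.7,interpolation=cv2.INTER_CUBIC);save('c1.png',a)
```

```text
top 193 [ 0.43120647 -0.11473211  0.00350885]
((450.88671875, -131.38951110839844), (91.6070556640625, 60.4437255859375), 3.307682752609253) [[ 403.41574  -103.86076 ]
 [ 406.90323  -164.2038  ]
 [ 498.3577   -158.91826 ]
 [ 494.8702    -98.575226]]
sink 282 [0.03025213 0.03457939 0.03733835] ((421.8364562988281, -67.73388671875), (46.91057205200195, 180.46075439453125), 23.832284927368164)
scene 188 [ 0.43784171 -0.15568576  0.00427637]
((449.94207763671875, -137.8246307373047), (88.63526916503906, 58.84846878051758), 2.342289447784424) [[ 404.45892  -110.236206]
 [ 406.864    -169.0355  ]
 [ 495.42523  -165.41306 ]
 [ 493.02014  -106.613754]]
sink 164 [0.03024405 0.03469669 0.03730441] ((450.8906555175781, -136.40234375), (44.45081329345703, 31.475343704223633), 4.482064723968506)
jaw [274.66292135 186.12359551] 89 [0.54654604 0.1743727  0.05274338] ((546.8331298828125, 174.55982971191406), (12.508763313293457, 58.39137268066406), 11.319132804870605)
jaw [291.01041667 215.48958333] 96 [0.45054465 0.15559269 0.05282012] ((450.9391784667969, 155.06988525390625), (13.308575630187988, 59.523746490478516), 11.065521240234375)
vice ((494.67218017578125, 163.93222045898438), (215.86453247070312, 75.85938262939453), 11.406216621398926)
table [ 0.24179855  0.02343403 -0.0002878 ]
```

View pics/c1.png

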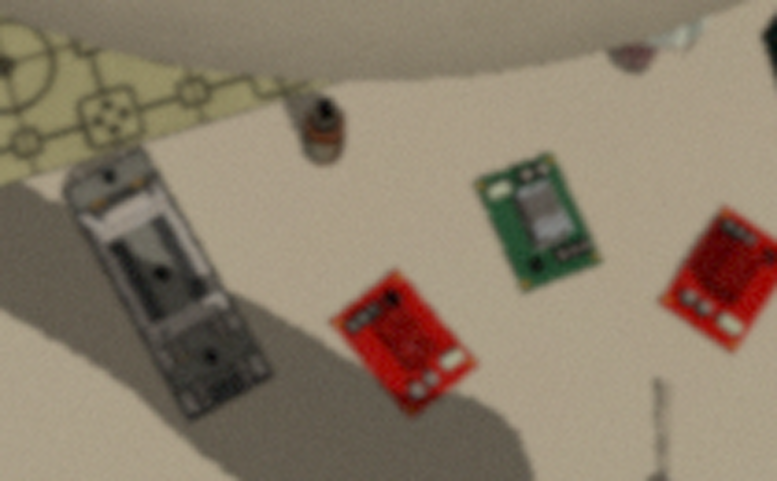

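The crop shows the green board with its grey sink (crop 545,213), both red boards clearly different, bottle near (325,130). Tighten the numbers.

Run:
```python
from h import *
for n,b in (('top',(365,168,405,212)),('scene',(338,238,388,272))):
    z=np.load(n+'0.npz');d=z['d'];C=cloud(n,d)
    s=np.zeros((400,640),bool);s[b[1]:b[3],b[0]:b[2]]=1;t=s&(C[...,2]>.03)&(C[...,2]<.045)
    k,l,st,ce=cv2.connectedComponentsWithStats(t.astype(np.uint8));i=1+np.argmax(st[1:,4]);S=C[l==i]
    print(n,'sink',len(S),np.median(S[:,2]),cv2.minAreaRect((S[:,:2]*1000).astype(np.float32)))
    t=s&(C[...,2]>.0025)&(C[...,2]<.045)
    k,l,st,ce=cv2.connectedComponentsWithStats(t.astype(np.uint8));i=1+np.argmax(st[1:,4]);S=C[l==i]
    print('board',len(S),cv2.minAreaRect((S[:,:2]*1000).astype(np.float32)))
z=np.load('scene0.npz');C=cloud('scene',z['d'])
s=np.zeros((400,640),bool);s[165:220,280:362]=1;t=s&(C[...,2]>.049)&(C[...,2]<.057)
k,l,st,ce=cv2.connectedComponentsWithStats(t.astype(np.uint8))
for i in range(1,k):
    if st[i,4]>10: print('jaw',st[i,4],C[l==i].mean(0),cv2.minAreaRect((C[l==i][:,:2]*1000).astype(np.float32)))
t=s&(C[...,2]>.007)&(C[...,2]<.06);print('vice',cv2.minAreaRect((C[t][:,:2]*1000).astype(np.float32)))
for nm,n,b,lo in(('bottle','scene',(362,185,380,225),.02),('tub','top',(400,135,440,155),.01),('bottle','top',(318,150,340,178),.02)):
    C=cloud(n,np.load(n+'0.npz')['d']);Q=C[b[1]:b[3],b[0]:b[2]].reshape(-1,3);Q=Q[(Q[:,2]>lo)&(Q[:,2]<.2)]
    if len(Q):print(nm,n,len(Q),Q.min(0),Q.max(0),np.median(Q,0))
```

```text
top sink 131 0.03446809389685623 ((450.70172119140625, -133.6316680908203), (43.21932601928711, 26.721588134765625), 3.8427302837371826)
board 644 ((450.9123840332031, -134.4127655029297), (104.09005737304688, 75.61283111572266), 3.4601480960845947)
scene sink 149 0.03483564052543131 ((450.96209716796875, -135.9794158935547), (44.22209930419922, 31.524120330810547), 3.281040668487549)
board 746 ((451.17523193359375, -130.2557373046875), (89.2512435913086, 104.32567596435547), 88.5464096069336)
jaw 50 [0.54705879 0.16940536 0.05204048] ((547.8460083007812, 170.9896697998047), (14.028275489807129, 60.471004486083984), 12.42319107055664)
jaw 54 [0.450754   0.14989547 0.05241344] ((452.3675842285156, 149.7074432373047), (14.999634742736816, 56.575225830078125), 10.565363883972168)
vice ((489.4797058105469, 263.4366455078125), (221.7024688720703, 311.6588439941406), 3.691185474395752)
bottle scene 259 [ 0.54725644 -0.01344209  0.02025144] [0.58102645 0.01728956 0.10145858] [ 0.56004231 -0.002841    0.0546683 ]
tub top 133 [ 0.53007344 -0.2992368   0.01007697] [ 0.56793442 -0.24098675  0.08591034] [ 0.54157299 -0.2597693   0.07863172]
bottle top 158 [ 0.54715447 -0.00637849  0.02129782] [0.57855021 0.02606178 0.1026866 ] [0.55690629 0.01303135 0.06022969]
```

{"name": "step_arm", "arguments": {
  "motion": [
    {"dx": -1, "dy": -1, "claw": 88},
    {"dx": -1, "dy": -1, "claw": 88},
    {"dx": -1, "dy": -1, "claw": 88}
  ]
}}

```text
$.motion[0]: bad value
```

{"name": "step_arm", "arguments": {
  "motion": [
    {"dx": -1, "dy": -1, "claw": 88},
    {"dx": -1, "dy": -1, "claw": 88},
    {"dx": -1, "dy": -1, "claw": 88}
  ]
}}

```text
$.motion[0]: bad value
```

{"name": "step_arm", "arguments": {
  "motion": [
    {"dx": -1, "dy": -1, "dz": 0, "wx": 0, "wy": 0, "wz": 0, "claw": 88},
    {"dx": -1, "dy": -1, "dz": 0, "wx": 0, "wy": 0, "wz": 0, "claw": 88},
    {"dx": -1, "dy": -1, "dz": 0, "wx": 0, "wy": 0, "wz": 0, "claw": 88}
  ],
  "force": 10
}}

```text
clock: 0.4
tool_pos: [0.2107, 0.5046, 0.2381]
eef_rot: [0.122, 0.993, -0.003, 0.002]
contact_force: [0.2, 1.3, 0.5]
opening: 0.999
finger_force: 0.0
```

{"name": "step_arm", "arguments": {
  "motion": [
    {"dx": -1, "dy": -1, "dz": 0, "wx": 0, "wy": 0, "wz": 0, "claw": 88},
    {"dx": -1, "dy": -1, "dz": 0, "wx": 0, "wy": 0, "wz": 0, "claw": 88},
    {"dx": -1, "dy": -1, "dz": 0, "wx": 0, "wy": 0, "wz": 0, "claw": 88}
  ]
}}

```text
clock: 0.7
tool_pos: [0.2685, 0.4083, 0.2383]
eef_rot: [0.122, 0.992, -0.003, 0.001]
contact_force: [-0.1, 0.3, -0.5]
opening: 1.0
finger_force: 0.0
```

{"name": "step_arm", "arguments": {
  "motion": [
    {"dx": -1, "dy": -1, "dz": 0, "wx": 0, "wy": 0, "wz": 0, "claw": 88},
    {"dx": -1, "dy": -1, "dz": 0, "wx": 0, "wy": 0, "wz": 0, "claw": 88},
    {"dx": -1, "dy": -1, "dz": 0, "wx": 0, "wy": 0, "wz": 0, "claw": 88}
  ]
}}

```text
clock: 1.0
tool_pos: [0.3266, 0.3125, 0.2384]
eef_rot: [0.123, 0.992, -0.002, 0.0]
contact_force: [1.4, 0.2, -0.1]
opening: 1.001
finger_force: 0.0
```

{"name": "step_arm", "arguments": {
  "motion": [
    {"dx": -1, "dy": -1, "dz": 0, "wx": 0, "wy": 0, "wz": 0, "claw": 88},
    {"dx": -1, "dy": -1, "dz": 0, "wx": 0, "wy": 0, "wz": 0, "claw": 88},
    {"dx": -1, "dy": -1, "dz": 0, "wx": 0, "wy": 0, "wz": 0, "claw": 88}
  ]
}}

```text
clock: 1.3
tool_pos: [0.3853, 0.2166, 0.2385]
eef_rot: [0.123, 0.992, -0.001, 0.0]
contact_force: [-0.4, 0.7, -0.1]
opening: 0.997
finger_force: 0.0
```

{"name": "step_arm", "arguments": {
  "motion": [
    {"dx": -1, "dy": -1, "dz": 0, "wx": 0, "wy": 0, "wz": 0, "claw": 88},
    {"dx": -1, "dy": -1, "dz": 0, "wx": 0, "wy": 0, "wz": 0, "claw": 88},
    {"dx": -1, "dy": -1, "dz": 0, "wx": 0, "wy": 0, "wz": 0, "claw": 88}
  ]
}}

```text
clock: 1.6
tool_pos: [0.4445, 0.1198, 0.2385]
eef_rot: [0.123, 0.992, -0.001, 0.001]
contact_force: [1.0, 0.4, -0.4]
opening: 0.995
finger_force: 0.0
```

{"name": "step_arm", "arguments": {
  "motion": [
    {"dx": -0.4, "dy": -1, "dz": 0, "wx": 0, "wy": 0, "wz": 0, "claw": 88},
    {"dx": -0.4, "dy": -1, "dz": 0, "wx": 0, "wy": 0, "wz": 0, "claw": 88},
    {"dx": -0.4, "dy": -1, "dz": 0, "wx": 0, "wy": 0, "wz": 0, "claw": 88}
  ]
}}

```text
clock: 1.9
tool_pos: [0.4545, 0.0345, 0.2384]
eef_rot: [0.123, 0.992, -0.001, -0.0]
contact_force: [-0.0, 1.1, -0.2]
opening: 1.002
finger_force: 0.0
```

{"name": "step_arm", "arguments": {
  "motion": [
    {"dx": -0.4, "dy": -1, "dz": 0, "wx": 0, "wy": 0, "wz": 0, "claw": 88},
    {"dx": -0.4, "dy": -1, "dz": 0, "wx": 0, "wy": 0, "wz": 0, "claw": 88},
    {"dx": -0.4, "dy": -1, "dz": 0, "wx": 0, "wy": 0, "wz": -0.06, "claw": 88},
    {"dx": -0.4, "dy": -1, "dz": 0, "wx": 0, "wy": 0, "wz": -0.096, "claw": 88},
    {"dx": -0.4, "dy": -1, "dz": 0, "wx": 0, "wy": 0, "wz": -0.096, "claw": 88}
  ]
}}

```text
clock: 2.4
tool_pos: [0.4668, -0.0447, 0.2387]
eef_rot: [-0.033, 0.999, 0.001, 0.0]
contact_force: [-0.7, 0.7, -0.2]
opening: 0.999
finger_force: 0.0
```

```bash
cat > rel.py <<'E'
import sys
from h import *
# rel.py x y z yaw(of tool y axis, deg) : shares to reach that with tool down
s=get_state();x,y,z,yw=map(float,sys.argv[1:5]);Rm=R.from_quat(s['eef_rot'])
a=np.radians(yw);Y=np.array([np.cos(a),np.sin(a),0]);Z=np.array([0,0,-1.]);X=np.cross(Y,Z)
t=R.from_matrix(np.stack([X,Y,Z],1))
print(s['clock'],s['tool_pos'],'q',s['q'].round(2),'F',s['contact_force'].round(1))
print('d',(Rm.inv().apply(np.array([x,y,z])-s['tool_pos'])/.08).round(3),'w',((Rm.inv()*t).as_rotvec()/np.pi).round(4))
E
python3 rel.py .4508 -.1348 .008 93.5
```

```text
2.4 [ 0.46677962 -0.04466724  0.23866885] q [ 0.25  0.51 -0.38  2.01  0.29  0.67  1.32] F [-0.7  0.7 -0.2]
d [ 0.275 -1.117  2.881] w [0.0006 0.0002 0.0013]
```

{"name": "step_arm", "arguments": {
  "motion": [
    {"dx": 0.14, "dy": -0.56, "dz": 0.7, "wx": 0, "wy": 0, "wz": 0, "claw": 88},
    {"dx": 0.275, "dy": -1, "dz": 1, "wx": 0, "wy": 0, "wz": 0, "claw": 88},
    {"dx": 0.275, "dy": -1, "dz": 1, "wx": 0, "wy": 0, "wz": 0, "claw": 88}
  ]
}}

```text
clock: 2.7
tool_pos: [0.4468, -0.1298, 0.1562]
eef_rot: [-0.028, 1.0, -0.0, -0.003]
contact_force: [-0.6, 0.1, -0.4]
opening: 1.002
finger_force: 0.0
```

{"name": "step_arm", "arguments": {
  "motion": [
    {"dx": 0, "dy": -0.117, "dz": 0.5, "wx": 0, "wy": 0, "wz": 0, "claw": 88},
    {"dx": 0, "dy": -0.117, "dz": 1, "wx": 0, "wy": 0, "wz": 0, "claw": 88},
    {"dx": 0, "dy": -0.117, "dz": 1, "wx": 0, "wy": 0, "wz": 0, "claw": 88},
    {"dx": 0, "dy": -0.117, "dz": 1, "wx": 0, "wy": 0, "wz": 0, "claw": 88}
  ]
}}

```text
clock: 3.1
tool_pos: [0.4503, -0.1356, 0.079]
eef_rot: [-0.032, 0.999, 0.0, -0.0]
contact_force: [1.2, 0.8, 0.2]
opening: 0.994
finger_force: 0.0
```

```bash
python3 rel.py .4508 -.1348 .009 93.5
python3 - <<'E'
from h import *
p,d=snap('scene');C=cloud('scene',d)
save('g1.png',cv2.resize(p[150:310,240:440],None,fx=3.7,fy=3.7,interpolation=cv2.INTER_CUBIC))
E
```

```text
3.1 [ 0.4503335  -0.13559717  0.07900846] q [ 0.3   0.79 -0.17  2.15  0.51  0.24  1.31] F [1.2 0.8 0.2]
d [-0.007  0.009  0.875] w [ 0.0002 -0.0002  0.0008]
```

View pics/g1.png

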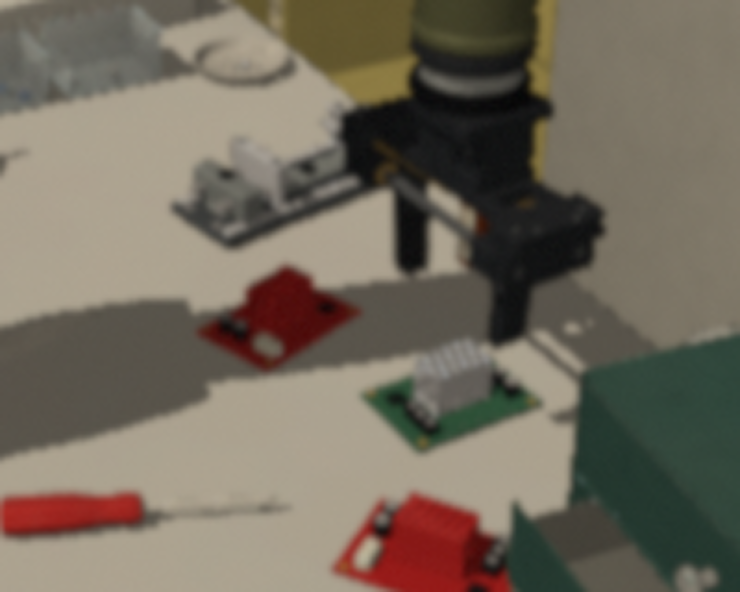

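The image shows the open fingers straddling the sink (crop 455,375) from above, green board untouched; descend and grip.

{"name": "step_arm", "arguments": {
  "motion": [
    {"dx": 0, "dy": 0, "dz": 0.4, "wx": 0, "wy": 0, "wz": 0, "claw": 88},
    {"dx": 0, "dy": 0, "dz": 0.7, "wx": 0, "wy": 0, "wz": 0, "claw": 60},
    {"dx": 0, "dy": 0, "dz": 0.87, "wx": 0, "wy": 0, "wz": 0, "claw": 50},
    {"dx": 0, "dy": 0, "dz": 0.87, "wx": 0, "wy": 0, "wz": 0, "claw": 20},
    {"dx": 0, "dy": 0, "dz": 0.87, "wx": 0, "wy": 0, "wz": 0, "claw": 10},
    {"dx": 0, "dy": 0, "dz": 0.87, "wx": 0, "wy": 0, "wz": 0, "claw": 10},
    {"dx": 0, "dy": 0, "dz": 0.87, "wx": 0, "wy": 0, "wz": 0, "claw": 10},
    {"dx": 0, "dy": 0, "dz": 0.87, "wx": 0, "wy": 0, "wz": 0, "claw": 10}
  ],
  "force": 40
}}

```text
clock: 3.95
tool_pos: [0.4503, -0.1373, 0.0098]
eef_rot: [-0.031, 1.0, -0.0, 0.001]
contact_force: [0.5, -0.0, -0.4]
opening: 0.388
finger_force: 0.0
```

{"name": "step_arm", "arguments": {
  "motion": [
    {"dx": 0, "dy": 0, "dz": 0, "wx": 0, "wy": 0, "wz": 0, "claw": 10},
    {"dx": 0, "dy": 0, "dz": 0, "wx": 0, "wy": 0, "wz": 0, "claw": 10},
    {"dx": 0, "dy": 0, "dz": 0, "wx": 0, "wy": 0, "wz": 0, "claw": 10}
  ]
}}

```text
clock: 4.25
tool_pos: [0.4501, -0.1367, 0.0095]
eef_rot: [-0.032, 0.999, 0.0, 0.0]
contact_force: [0.7, 2.1, 7.0]
opening: 0.289
finger_force: 40.0
```

Held: opening 25.5 mm. Lift and carry.

{"name": "step_arm", "arguments": {
  "motion": [
    {"dx": 0, "dy": 0, "dz": -0.25, "wx": 0, "wy": 0, "wz": 0, "claw": 10},
    {"dx": 0, "dy": 0, "dz": -0.6, "wx": 0, "wy": 0, "wz": 0, "claw": 10},
    {"dx": 0, "dy": 0, "dz": -1, "wx": 0, "wy": 0, "wz": 0, "claw": 10}
  ]
}}

```text
clock: 4.55
tool_pos: [0.4489, -0.1371, 0.0892]
eef_rot: [-0.032, 1.0, 0.0, -0.001]
contact_force: [1.3, 0.7, -2.5]
opening: 0.289
finger_force: 40.0
```

{"name": "step_arm", "arguments": {
  "motion": [
    {"dx": 0, "dy": 0, "dz": -0.4, "wx": 0, "wy": 0, "wz": 0, "claw": 10},
    {"dx": 0, "dy": 0, "dz": -0.9, "wx": 0, "wy": 0, "wz": 0, "claw": 10},
    {"dx": 0, "dy": 0, "dz": -0.9, "wx": 0, "wy": 0, "wz": 0, "claw": 10}
  ]
}}

```text
clock: 4.85
tool_pos: [0.452, -0.1378, 0.1646]
eef_rot: [-0.031, 1.0, -0.001, 0.004]
contact_force: [0.1, 0.4, -2.1]
opening: 0.295
finger_force: 40.0
```

{"name": "step_arm", "arguments": {
  "motion": [
    {"dx": -0.06, "dy": 0.3, "dz": 0, "wx": 0, "wy": 0, "wz": 0, "claw": 10},
    {"dx": -0.12, "dy": 0.6, "dz": 0, "wx": 0, "wy": 0, "wz": 0, "claw": 10},
    {"dx": -0.18, "dy": 0.92, "dz": 0, "wx": 0, "wy": 0, "wz": 0, "claw": 10}
  ]
}}

```text
clock: 5.15
tool_pos: [0.4588, -0.0626, 0.1601]
eef_rot: [-0.031, 1.0, -0.0, -0.001]
contact_force: [0.0, 0.7, -2.0]
opening: 0.29
finger_force: 40.0
```

{"name": "step_arm", "arguments": {
  "motion": [
    {"dx": -0.06, "dy": 0.3, "dz": 0, "wx": 0, "wy": 0, "wz": 0, "claw": 10},
    {"dx": -0.12, "dy": 0.6, "dz": 0, "wx": 0, "wy": 0, "wz": 0, "claw": 10},
    {"dx": -0.18, "dy": 0.92, "dz": 0, "wx": 0, "wy": 0, "wz": 0, "claw": 10}
  ]
}}

```text
clock: 5.45
tool_pos: [0.4685, 0.012, 0.1599]
eef_rot: [-0.031, 1.0, -0.0, -0.001]
contact_force: [0.2, 0.0, -1.9]
opening: 0.293
finger_force: 40.0
```

{"name": "step_arm", "arguments": {
  "motion": [
    {"dx": -0.06, "dy": 0.3, "dz": 0, "wx": 0, "wy": 0, "wz": 0, "claw": 10},
    {"dx": -0.12, "dy": 0.6, "dz": 0, "wx": 0, "wy": 0, "wz": 0, "claw": 10},
    {"dx": -0.18, "dy": 0.92, "dz": 0, "wx": 0, "wy": 0, "wz": 0, "claw": 10}
  ]
}}

```text
clock: 5.75
tool_pos: [0.4783, 0.0862, 0.1598]
eef_rot: [-0.031, 1.0, -0.001, -0.001]
contact_force: [0.5, 0.5, -2.0]
opening: 0.294
finger_force: 40.0
```

{"name": "step_arm", "arguments": {
  "motion": [
    {"dx": -0.06, "dy": 0.3, "dz": 0, "wx": 0, "wy": 0, "wz": 0, "claw": 10},
    {"dx": -0.12, "dy": 0.6, "dz": 0, "wx": 0, "wy": 0, "wz": -0.02, "claw": 10},
    {"dx": -0.18, "dy": 0.9, "dz": 0, "wx": 0, "wy": 0, "wz": -0.043, "claw": 10},
    {"dx": -0.18, "dy": 0.92, "dz": 0, "wx": 0, "wy": 0, "wz": -0.043, "claw": 10},
    {"dx": -0.18, "dy": 0.92, "dz": 0, "wx": 0, "wy": 0, "wz": -0.043, "claw": 10},
    {"dx": -0.18, "dy": 0.92, "dz": 0, "wx": 0, "wy": 0, "wz": -0.043, "claw": 10}
  ]
}}

```text
clock: 6.35
tool_pos: [0.4882, 0.1584, 0.1603]
eef_rot: [-0.098, 0.995, -0.001, -0.001]
contact_force: [0.7, -0.0, -2.8]
opening: 0.294
finger_force: 40.0
```

```bash
python3 rel.py .4890 .1604 .12 101.2
python3 - <<'E'
from h import *
s=get_state();print(s['finger_force'],s['opening'],s['eef_rot'])
p,d=snap('scene');np.savez('s2',p=p,d=d)
save('g2.png',cv2.resize(p[120:260,240:420],None,fx=4,fy=4,interpolation=cv2.INTER_CUBIC))
C=cloud('scene',d)
h=cv2.cvtColor(p,cv2.COLOR_RGB2HSV);m=(h[...,0]>45)&(h[...,0]<95)&(h[...,1]>80)&(C[...,2]>.07)&(C[...,2]<.2)&(abs(C[...,0]-.49)<.1)&(abs(C[...,1]-.16)<.08)
S=C[m];print(len(S));c,*_=np.linalg.lstsq(np.c_[S[:,:2]-S[:,:2].mean(0),np.ones(len(S))],S[:,2],rcond=None);print('plane',c,cv2.minAreaRect((S[:,:2]*1000).astype(np.float32)))
E
```

```text
6.35 [0.48819473 0.15842105 0.16028129] q [-0.21  0.68 -0.32  1.97  0.39  0.55  0.97] F [ 0.7 -0.  -2.8]
d [-0.016  0.023  0.503] w [-0.0006 -0.0007  0.0001]
39.999036602675915 0.2937439062238915 [-0.09769756  0.99521506 -0.0010192  -0.00106116]
113
plane [-0.00471257 -0.01782462  0.15519747] ((483.6893005371094, 141.97271728515625), (61.63404846191406, 96.70071411132812), 62.48317337036133)
```

View pics/g2.png

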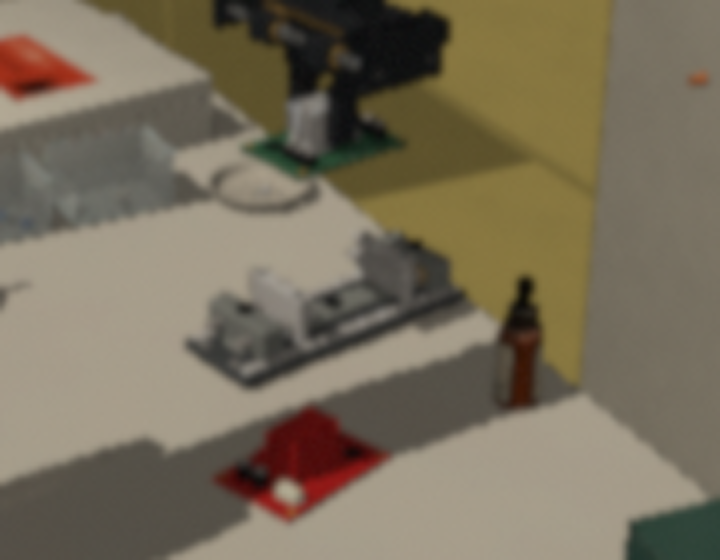

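Board hangs level above and behind the vice in the view (crop 325,150); jaws clear (255,320) and (400,260). Tilt and lower.

{"name": "step_arm", "arguments": {
  "motion": [
    {"dx": -0.016, "dy": 0.023, "dz": 0.3, "wx": 0, "wy": 0, "wz": 0, "claw": 10},
    {"dx": -0.016, "dy": 0.023, "dz": 0.5, "wx": 0, "wy": 0, "wz": 0, "claw": 10},
    {"dx": -0.016, "dy": 0.023, "dz": 0.5, "wx": 0, "wy": 0, "wz": 0, "claw": 10}
  ]
}}

```text
clock: 6.7
tool_pos: [0.4884, 0.1604, 0.1194]
eef_rot: [-0.098, 0.995, -0.001, -0.002]
contact_force: [0.2, -1.1, -1.2]
opening: 0.29
finger_force: 40.0
```

{"name": "step_arm", "arguments": {
  "motion": [
    {"dx": 0, "dy": 0, "dz": 0.1, "wx": 0, "wy": 0.033, "wz": 0, "claw": 10},
    {"dx": 0, "dy": 0, "dz": 0.2, "wx": 0, "wy": 0.0667, "wz": 0, "claw": 10},
    {"dx": 0, "dy": 0, "dz": 0.35, "wx": 0, "wy": 0.0667, "wz": 0, "claw": 10},
    {"dx": 0, "dy": 0, "dz": 0.5, "wx": 0, "wy": 0.0667, "wz": 0, "claw": 10},
    {"dx": 0, "dy": 0, "dz": 0.6, "wx": 0, "wy": 0.0667, "wz": 0, "claw": 10},
    {"dx": 0, "dy": 0, "dz": 0.68, "wx": 0, "wy": 0.0667, "wz": 0, "claw": 10},
    {"dx": 0, "dy": 0, "dz": 0.735, "wx": 0, "wy": 0.0667, "wz": 0, "claw": 10},
    {"dx": 0, "dy": 0, "dz": 0.735, "wx": 0, "wy": 0.0667, "wz": 0, "claw": 10}
  ]
}}

```text
clock: 7.5
tool_pos: [0.4892, 0.1623, 0.0621]
eef_rot: [-0.099, 0.99, -0.011, -0.104]
contact_force: [0.7, 0.0, -3.4]
opening: 0.286
finger_force: 40.0
```

```bash
cat > v.py <<'E'
from h import *
s=get_state();Rm=R.from_quat(s['eef_rot']).as_matrix();u=np.array([.981,.194,0])
d=s['tool_pos']-np.array([.4995,.1625,0]);z=Rm[:,2]
th=np.degrees(np.arctan2(-z@u,-z[2]));c=np.array([d@u*1000,d[2]*1000])-9.5*np.array([np.sin(np.radians(th)),np.cos(np.radians(th))])
t=np.radians(th);e=50*np.array([np.cos(t),-np.sin(t)])
print('t',s['clock'],'tcp u,z',(d@u*1000).round(1),(d[2]*1000).round(1),'lat',(d@np.array([-.194,.981,0])*1000).round(1),'tilt',th.round(2),'A',(c+e).round(1),'B',(c-e).round(1))
F=s['contact_force'];print('F along u',(F@u).round(1),'lat,z',F.round(1),'M',s['moment'].round(2),'open',s['opening'].round(3))
E
python3 v.py;python3 - <<'E'
from h import *
p,d=snap('scene')
save('g3.png',cv2.resize(p[130:230,270:390],None,fx=6,fy=6,interpolation=cv2.INTER_CUBIC))
E
```

```text
t 7.5 tcp u,z -10.1 62.1 lat 1.8 tilt 12.03 A [36.8 42.3] B [-61.   63.2]Traceback (most recent call last):
  File "v.py", line 7, in <module>
    F=s['contact_force'];print('F along u',(F@u).round(1),'lat,z',F.round(1),'M',s['moment'].round(2),'open',s['opening'].round(3))
                                                                                                             ^^^^^^^^^^^^^^^^^^
AttributeError: 'float' object has no attribute 'round'
```

View pics/g3.png

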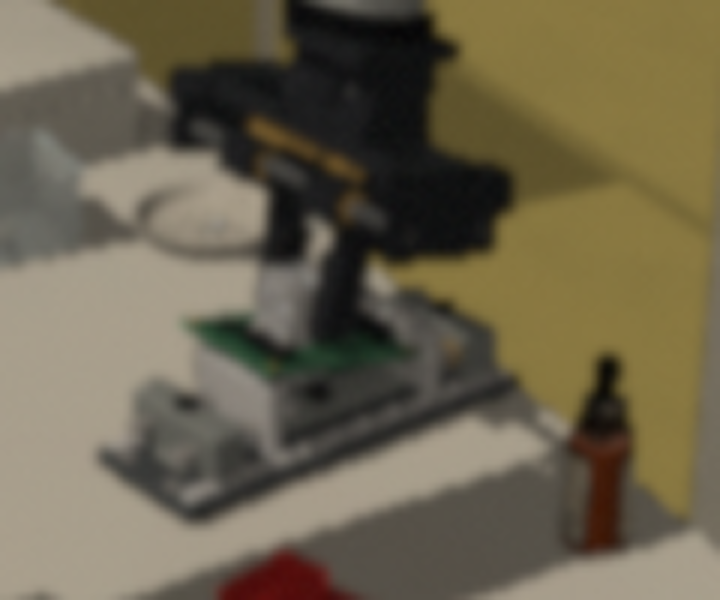

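The board sits tilted between the jaws, far edge (410,345) low at the far jaw, near edge (190,330) above the near jaw. Push toward the far jaw.

{"name": "step_arm", "arguments": {
  "motion": [
    {"dx": -0.025, "dy": 0, "dz": -0.003, "wx": 0, "wy": 0, "wz": 0, "claw": 10},
    {"dx": -0.05, "dy": 0, "dz": -0.005, "wx": 0, "wy": 0, "wz": 0, "claw": 10},
    {"dx": -0.075, "dy": 0, "dz": -0.008, "wx": 0, "wy": 0, "wz": 0, "claw": 10},
    {"dx": -0.1, "dy": 0, "dz": -0.011, "wx": 0, "wy": 0, "wz": 0, "claw": 10},
    {"dx": -0.1, "dy": 0, "dz": -0.011, "wx": 0, "wy": 0, "wz": 0, "claw": 10}
  ]
}}

```text
clock: 8.05
tool_pos: [0.4976, 0.1639, 0.0615]
eef_rot: [-0.098, 0.99, -0.01, -0.104]
contact_force: [-0.6, -0.2, -1.8]
opening: 0.294
finger_force: 40.0
```

```bash
sed -i "s/s\['opening'\].round(3)/s['opening']/" v.py; python3 v.py
```

```text
t 8.05 tcp u,z -1.6 61.5 lat 1.8 tilt 12.03 A [45.3 41.8] B [-52.5  62.6]
F along u -0.6 lat,z [-0.6 -0.2 -1.8] M [ 0.06 -0.25  0.01] open 0.29449855633853117
```

{"name": "step_arm", "arguments": {
  "motion": [
    {"dx": -0.012, "dy": 0, "dz": -0.003, "wx": 0, "wy": 0, "wz": 0, "claw": 10},
    {"dx": -0.025, "dy": 0, "dz": -0.005, "wx": 0, "wy": 0, "wz": 0, "claw": 10},
    {"dx": -0.037, "dy": 0, "dz": -0.008, "wx": 0, "wy": 0, "wz": 0, "claw": 10},
    {"dx": -0.049, "dy": 0, "dz": -0.01, "wx": 0, "wy": 0, "wz": 0, "claw": 10},
    {"dx": -0.049, "dy": 0, "dz": -0.01, "wx": 0, "wy": 0, "wz": 0, "claw": 10}
  ]
}}

```text
clock: 8.55
tool_pos: [0.501, 0.1646, 0.0615]
eef_rot: [-0.098, 0.99, -0.01, -0.105]
contact_force: [-3.3, -1.7, 0.5]
opening: 0.288
finger_force: 40.0
```

{"name": "step_arm", "arguments": {
  "motion": [
    {"dx": -0.012, "dy": 0, "dz": -0.003, "wx": 0, "wy": 0, "wz": 0, "claw": 10},
    {"dx": -0.025, "dy": 0, "dz": -0.005, "wx": 0, "wy": 0, "wz": 0, "claw": 10},
    {"dx": -0.037, "dy": 0, "dz": -0.008, "wx": 0, "wy": 0, "wz": 0, "claw": 10},
    {"dx": -0.037, "dy": 0, "dz": -0.008, "wx": 0, "wy": 0, "wz": 0, "claw": 10}
  ]
}}

```text
clock: 8.95
tool_pos: [0.504, 0.1652, 0.0615]
eef_rot: [-0.098, 0.99, -0.01, -0.105]
contact_force: [-5.4, -0.1, 0.7]
opening: 0.293
finger_force: 40.0
```

```bash
python3 v.py
```

```text
t 8.95 tcp u,z 5.0 61.5 lat 1.7 tilt 12.07 A [51.9 41.7] B [-45.9  62.6]
F along u -5.3 lat,z [-5.4 -0.1  0.7] M [-0.16  0.95 -0.03] open 0.293472127237909
```

{"name": "step_arm", "arguments": {
  "motion": [
    {"dx": -0.012, "dy": 0, "dz": -0.003, "wx": 0, "wy": 0, "wz": 0, "claw": 10},
    {"dx": -0.025, "dy": 0, "dz": -0.005, "wx": 0, "wy": 0, "wz": 0, "claw": 10},
    {"dx": -0.037, "dy": 0, "dz": -0.008, "wx": 0, "wy": 0, "wz": 0, "claw": 10},
    {"dx": -0.049, "dy": 0, "dz": -0.01, "wx": 0, "wy": 0, "wz": 0, "claw": 10},
    {"dx": -0.049, "dy": 0, "dz": -0.01, "wx": 0, "wy": 0, "wz": 0, "claw": 10},
    {"dx": -0.049, "dy": 0, "dz": -0.01, "wx": 0, "wy": 0, "wz": 0, "claw": 10}
  ]
}}

```text
clock: 9.55
tool_pos: [0.507, 0.1658, 0.0615]
eef_rot: [-0.098, 0.989, -0.011, -0.105]
contact_force: [-6.2, -1.5, 1.9]
opening: 0.287
finger_force: 40.0
```

```bash
python3 v.py
```

```text
t 9.55 tcp u,z 8.0 61.5 lat 1.8 tilt 12.17 A [54.9 41.6] B [-42.9  62.7]
F along u -6.4 lat,z [-6.2 -1.5  1.9] M [-0.19  1.18 -0.01] open 0.28720299318327874
```

{"name": "step_arm", "arguments": {
  "motion": [
    {"dx": -0.012, "dy": 0, "dz": -0.003, "wx": 0, "wy": 0, "wz": 0, "claw": 10},
    {"dx": -0.012, "dy": 0, "dz": -0.003, "wx": 0, "wy": 0, "wz": 0, "claw": 10},
    {"dx": -0.012, "dy": 0, "dz": -0.003, "wx": 0, "wy": 0, "wz": 0, "claw": 10}
  ]
}}

```text
clock: 9.85
tool_pos: [0.5077, 0.1659, 0.0615]
eef_rot: [-0.098, 0.989, -0.011, -0.106]
contact_force: [-6.7, -0.9, 2.1]
opening: 0.289
finger_force: 40.0
```

```bash
python3 v.py
```

```text
t 9.85 tcp u,z 8.7 61.5 lat 1.8 tilt 12.2 A [55.6 41.6] B [-42.1  62.8]
F along u -6.8 lat,z [-6.7 -0.9  2.1] M [-0.18  1.32  0.02] open 0.2886378764424211
```

{"name": "step_arm", "arguments": {
  "motion": [
    {"dx": -0.012, "dy": 0, "dz": -0.003, "wx": 0, "wy": 0, "wz": 0, "claw": 10},
    {"dx": -0.018, "dy": 0, "dz": -0.004, "wx": 0, "wy": 0, "wz": 0, "claw": 10},
    {"dx": -0.018, "dy": 0, "dz": -0.004, "wx": 0, "wy": 0, "wz": 0, "claw": 10},
    {"dx": -0.018, "dy": 0, "dz": -0.004, "wx": 0, "wy": 0, "wz": 0, "claw": 10}
  ]
}}

```text
clock: 10.25
tool_pos: [0.5089, 0.1662, 0.0615]
eef_rot: [-0.098, 0.989, -0.011, -0.106]
contact_force: [-6.9, -1.0, 2.3]
opening: 0.287
finger_force: 40.0
```

```bash
python3 v.py
```

```text
t 10.25 tcp u,z 9.9 61.5 lat 1.8 tilt 12.24 A [56.8 41.6] B [-41.   62.8]
F along u -6.9 lat,z [-6.9 -1.   2.3] M [-0.16  1.43  0.01] open 0.2870994840188695
```

{"name": "step_arm", "arguments": {
  "motion": [
    {"dx": -0.012, "dy": 0, "dz": -0.003, "wx": 0, "wy": 0, "wz": 0, "claw": 10},
    {"dx": -0.012, "dy": 0, "dz": -0.003, "wx": 0, "wy": 0, "wz": 0, "claw": 10},
    {"dx": -0.012, "dy": 0, "dz": -0.003, "wx": 0, "wy": 0, "wz": 0, "claw": 10}
  ]
}}

```text
clock: 10.55
tool_pos: [0.5096, 0.1663, 0.0615]
eef_rot: [-0.098, 0.989, -0.011, -0.106]
contact_force: [-8.2, -1.1, 2.5]
opening: 0.292
finger_force: 40.0
```

```bash
python3 v.py
```

```text
t 10.55 tcp u,z 10.6 61.5 lat 1.8 tilt 12.27 A [57.5 41.6] B [-40.3  62.9]
F along u -8.3 lat,z [-8.2 -1.1  2.5] M [-0.24  1.54  0.04] open 0.2920452498108515
```

{"name": "step_arm", "arguments": {
  "motion": [
    {"dx": -0.012, "dy": 0, "dz": -0.003, "wx": 0, "wy": 0, "wz": 0, "claw": 10},
    {"dx": -0.012, "dy": 0, "dz": -0.003, "wx": 0, "wy": 0, "wz": 0, "claw": 10},
    {"dx": -0.012, "dy": 0, "dz": -0.003, "wx": 0, "wy": 0, "wz": 0, "claw": 10}
  ]
}}

```text
clock: 10.85
tool_pos: [0.5103, 0.1664, 0.0616]
eef_rot: [-0.098, 0.989, -0.011, -0.107]
contact_force: [-6.9, -1.3, 2.8]
opening: 0.297
finger_force: 40.0
```

```bash
python3 v.py
```

```text
t 10.85 tcp u,z 11.4 61.6 lat 1.7 tilt 12.3 A [58.2 41.6] B [-39.5  62.9]
F along u -7.1 lat,z [-6.9 -1.3  2.8] M [-0.21  1.59  0.02] open 0.29658265340321466
```

{"name": "step_arm", "arguments": {
  "motion": [
    {"dx": -0.009, "dy": 0, "dz": -0.002, "wx": 0, "wy": 0, "wz": 0, "claw": 10},
    {"dx": -0.009, "dy": 0, "dz": -0.002, "wx": 0, "wy": 0, "wz": 0, "claw": 10},
    {"dx": -0.009, "dy": 0, "dz": -0.002, "wx": 0, "wy": 0, "wz": 0, "claw": 10}
  ]
}}

```text
clock: 11.15
tool_pos: [0.5107, 0.1665, 0.0616]
eef_rot: [-0.099, 0.989, -0.011, -0.107]
contact_force: [-8.4, -1.1, 3.8]
opening: 0.29
finger_force: 40.0
```

```bash
python3 v.py
```

```text
t 11.15 tcp u,z 11.8 61.6 lat 1.7 tilt 12.33 A [58.6 41.6] B [-39.1  63. ]
F along u -8.5 lat,z [-8.4 -1.1  3.8] M [-0.27  1.69  0.01] open 0.2900959809465472
```

{"name": "step_arm", "arguments": {
  "motion": [
    {"dx": -0.012, "dy": 0, "dz": -0.003, "wx": 0, "wy": 0, "wz": 0, "claw": 10},
    {"dx": -0.012, "dy": 0, "dz": -0.003, "wx": 0, "wy": 0, "wz": 0, "claw": 10},
    {"dx": -0.012, "dy": 0, "dz": -0.003, "wx": 0, "wy": 0, "wz": 0, "claw": 10}
  ]
}}

```text
clock: 11.45
tool_pos: [0.5108, 0.1665, 0.0616]
eef_rot: [-0.099, 0.989, -0.011, -0.108]
contact_force: [-10.6, -1.8, 4.7]
opening: 0.292
finger_force: 40.0
```

```bash
python3 v.py
```

```text
t 11.45 tcp u,z 11.9 61.6 lat 1.8 tilt 12.44 A [58.7 41.6] B [-39.   63.1]
F along u -10.7 lat,z [-10.6  -1.8   4.7] M [-0.28  2.02 -0.01] open 0.2915184772128002
```

{"name": "step_arm", "arguments": {
  "motion": [
    {"dx": -0.012, "dy": 0, "dz": -0.003, "wx": 0, "wy": 0, "wz": 0, "claw": 10},
    {"dx": -0.012, "dy": 0, "dz": -0.003, "wx": 0, "wy": 0, "wz": 0, "claw": 10},
    {"dx": -0.012, "dy": 0, "dz": -0.003, "wx": 0, "wy": 0, "wz": 0, "claw": 10}
  ]
}}

```text
clock: 11.75
tool_pos: [0.5109, 0.1665, 0.0617]
eef_rot: [-0.099, 0.989, -0.012, -0.109]
contact_force: [-11.4, -1.3, 4.8]
opening: 0.292
finger_force: 40.0
```

```bash
python3 v.py
```

```text
t 11.75 tcp u,z 11.9 61.7 lat 1.7 tilt 12.55 A [58.7 41.5] B [-38.9  63.3]
F along u -11.4 lat,z [-11.4  -1.3   4.8] M [-0.39  2.38 -0.02] open 0.29232367140387844
```

Solid stop felt at TCP u≈11.9 mm (p=13). Ease back ~0.7 mm while rotating the near edge down to just above the lip.

{"name": "step_arm", "arguments": {
  "motion": [
    {"dx": 0.0122, "dy": 0, "dz": 0.0026, "wx": 0, "wy": 0, "wz": 0, "claw": 10},
    {"dx": 0.015, "dy": 0, "dz": 0.024, "wx": 0, "wy": -0.0111, "wz": 0, "claw": 10},
    {"dx": 0.0183, "dy": 0, "dz": 0.046, "wx": 0, "wy": -0.0222, "wz": 0, "claw": 10},
    {"dx": 0.0183, "dy": 0, "dz": 0.046, "wx": 0, "wy": -0.0222, "wz": 0, "claw": 10},
    {"dx": 0.0183, "dy": 0, "dz": 0.046, "wx": 0, "wy": -0.0222, "wz": 0, "claw": 10}
  ]
}}

```text
clock: 12.25
tool_pos: [0.5098, 0.1663, 0.0581]
eef_rot: [-0.099, 0.992, -0.008, -0.073]
contact_force: [-9.1, -1.5, 2.1]
opening: 0.291
finger_force: 40.0
```

```bash
python3 v.py
```

```text
t 12.25 tcp u,z 10.8 58.1 lat 1.7 tilt 8.39 A [58.9 41.4] B [-40.  56.]
F along u -9.2 lat,z [-9.1 -1.5  2.1] M [-0.14  1.89  0.  ] open 0.29116277858274403
```

{"name": "step_arm", "arguments": {
  "motion": [
    {"dx": 0.003, "dy": 0, "dz": 0.022, "wx": 0, "wy": -0.0115, "wz": 0, "claw": 10},
    {"dx": 0.0065, "dy": 0, "dz": 0.0438, "wx": 0, "wy": -0.0231, "wz": 0, "claw": 10},
    {"dx": 0.0065, "dy": 0, "dz": 0.0438, "wx": 0, "wy": -0.0231, "wz": 0, "claw": 10}
  ]
}}

```text
clock: 12.55
tool_pos: [0.5081, 0.1659, 0.0545]
eef_rot: [-0.1, 0.994, -0.004, -0.037]
contact_force: [-7.7, -1.3, 0.8]
opening: 0.286
finger_force: 40.0
```

```bash
python3 v.py
```

```text
t 12.55 tcp u,z 9.1 54.5 lat 1.7 tilt 4.22 A [58.3 41.3] B [-41.4  48.7]
F along u -7.8 lat,z [-7.7 -1.3  0.8] M [-0.23  1.59 -0.01] open 0.28595548609670784
```

{"name": "step_arm", "arguments": {
  "motion": [
    {"dx": 0.0015, "dy": 0, "dz": 0.022, "wx": 0, "wy": -0.0115, "wz": 0, "claw": 10},
    {"dx": 0.003, "dy": 0, "dz": 0.044, "wx": 0, "wy": -0.0231, "wz": 0, "claw": 10},
    {"dx": 0.003, "dy": 0, "dz": 0.044, "wx": 0, "wy": -0.0231, "wz": 0, "claw": 10}
  ]
}}

```text
clock: 12.85
tool_pos: [0.5076, 0.1658, 0.0508]
eef_rot: [-0.1, 0.995, -0.001, -0.0]
contact_force: [-7.5, -1.2, 0.5]
opening: 0.289
finger_force: 40.0
```

```bash
python3 v.py
```

```text
t 12.85 tcp u,z 8.6 50.8 lat 1.7 tilt 0.06 A [58.6 41.2] B [-41.4  41.3]
F along u -7.6 lat,z [-7.5 -1.2  0.5] M [-0.22  1.67 -0.02] open 0.28929138608239796
```

{"name": "step_arm", "arguments": {
  "motion": [
    {"dx": 0, "dy": 0, "dz": 0.006, "wx": 0, "wy": 0, "wz": 0, "claw": 10},
    {"dx": 0, "dy": 0, "dz": 0.012, "wx": 0, "wy": 0, "wz": 0, "claw": 10},
    {"dx": 0, "dy": 0, "dz": 0.012, "wx": 0, "wy": 0, "wz": 0, "claw": 10}
  ]
}}

```text
clock: 13.15
tool_pos: [0.5083, 0.166, 0.0502]
eef_rot: [-0.099, 0.995, -0.001, -0.0]
contact_force: [-10.7, -1.5, 4.2]
opening: 0.292
finger_force: 40.0
```

```bash
python3 v.py
```

```text
t 13.15 tcp u,z 9.3 50.2 lat 1.7 tilt 0.06 A [59.3 40.6] B [-40.7  40.7]
F along u -10.8 lat,z [-10.7  -1.5   4.2] M [-0.2   2.09 -0.02] open 0.2924081472581909
```

{"name": "step_arm", "arguments": {
  "motion": [
    {"dx": 0, "dy": 0, "dz": 0.006, "wx": 0, "wy": 0, "wz": 0, "claw": 10},
    {"dx": 0, "dy": 0, "dz": 0.006, "wx": 0, "wy": 0, "wz": 0, "claw": 10}
  ]
}}

```text
clock: 13.35
tool_pos: [0.5083, 0.1659, 0.0497]
eef_rot: [-0.099, 0.995, -0.001, -0.0]
contact_force: [-10.6, -0.9, 4.4]
opening: 0.29
finger_force: 40.0
```

```bash
python3 v.py
```

```text
t 13.35 tcp u,z 9.3 49.7 lat 1.6 tilt 0.06 A [59.3 40.1] B [-40.7  40.3]
F along u -10.6 lat,z [-10.6  -0.9   4.4] M [-0.28  2.07 -0.07] open 0.28987593606248924
```

{"name": "step_arm", "arguments": {
  "motion": [
    {"dx": 0.015, "dy": 0, "dz": 0, "wx": 0, "wy": 0, "wz": 0, "claw": 10},
    {"dx": 0.03, "dy": 0, "dz": 0, "wx": 0, "wy": 0, "wz": 0, "claw": 10},
    {"dx": 0.045, "dy": 0, "dz": 0, "wx": 0, "wy": 0, "wz": 0, "claw": 10},
    {"dx": 0.06, "dy": 0, "dz": 0, "wx": 0, "wy": 0, "wz": 0, "claw": 10},
    {"dx": 0.075, "dy": 0, "dz": 0, "wx": 0, "wy": 0, "wz": 0, "claw": 10},
    {"dx": 0.075, "dy": 0, "dz": 0, "wx": 0, "wy": 0, "wz": 0, "claw": 10}
  ]
}}

```text
clock: 13.95
tool_pos: [0.5043, 0.1652, 0.0498]
eef_rot: [-0.099, 0.995, -0.0, 0.001]
contact_force: [-5.8, -1.4, 0.6]
opening: 0.295
finger_force: 40.0
```

```bash
python3 v.py
```

```text
t 13.95 tcp u,z 5.3 49.8 lat 1.7 tilt -0.14 A [55.3 40.4] B [-44.7  40.1]
F along u -6.0 lat,z [-5.8 -1.4  0.6] M [-0.22  1.28  0.  ] open 0.29540911824170635
```

{"name": "step_arm", "arguments": {
  "motion": [
    {"dx": 0.015, "dy": 0, "dz": 0, "wx": 0, "wy": 0, "wz": 0, "claw": 10},
    {"dx": 0.03, "dy": 0, "dz": 0, "wx": 0, "wy": 0, "wz": 0, "claw": 10},
    {"dx": 0.045, "dy": 0, "dz": 0, "wx": 0, "wy": 0, "wz": 0, "claw": 10},
    {"dx": 0.06, "dy": 0, "dz": 0, "wx": 0, "wy": 0, "wz": 0, "claw": 10},
    {"dx": 0.075, "dy": 0, "dz": 0, "wx": 0, "wy": 0, "wz": 0, "claw": 10},
    {"dx": 0.075, "dy": 0, "dz": 0, "wx": 0, "wy": 0, "wz": 0, "claw": 10}
  ]
}}

```text
clock: 14.55
tool_pos: [0.5005, 0.1644, 0.0498]
eef_rot: [-0.099, 0.995, 0.0, 0.003]
contact_force: [-1.3, -0.0, -4.1]
opening: 0.29
finger_force: 40.0
```

```bash
python3 v.py
python3 - <<'E'
from h import *
p,d=snap('scene')
save('g4.png',cv2.resize(p[130:230,270:390],None,fx=6,fy=6,interpolation=cv2.INTER_CUBIC))
E
```

```text
t 14.55 tcp u,z 1.3 49.8 lat 1.7 tilt -0.34 A [51.4 40.6] B [-48.6  40. ]
F along u -1.3 lat,z [-1.3 -0.  -4.1] M [-0.23  0.49  0.07] open 0.28974699346568394
```

View pics/g4.png

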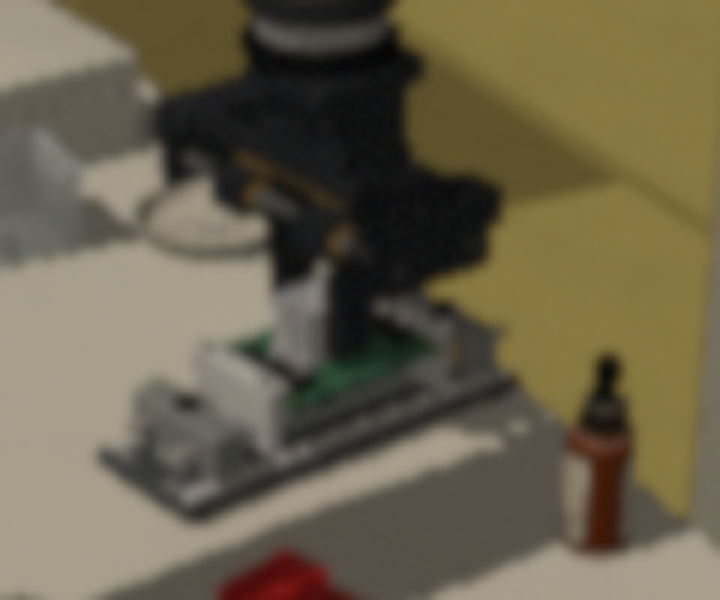

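The board lies between both jaws (edges at 270,400 and 430,350), in both grooves. Finish centring, level and press lightly down.

{"name": "step_arm", "arguments": {
  "motion": [
    {"dx": 0.012, "dy": 0, "dz": 0, "wx": 0, "wy": 0.0019, "wz": 0, "claw": 10},
    {"dx": 0.022, "dy": 0, "dz": 0.004, "wx": 0, "wy": 0.0019, "wz": 0, "claw": 10},
    {"dx": 0.022, "dy": 0, "dz": 0.006, "wx": 0, "wy": 0.0019, "wz": 0, "claw": 10},
    {"dx": 0.022, "dy": 0, "dz": 0.006, "wx": 0, "wy": 0.0019, "wz": 0, "claw": 10}
  ]
}}

```text
clock: 15.0
tool_pos: [0.4992, 0.1642, 0.0499]
eef_rot: [-0.099, 0.995, 0.0, 0.001]
contact_force: [0.1, -1.8, 1.0]
opening: 0.291
finger_force: 40.0
```

```bash
python3 v.py
```

```text
t 15.0 tcp u,z 0.0 49.9 lat 1.7 tilt -0.06 A [50.  40.4] B [-50.   40.3]
F along u -0.3 lat,z [ 0.1 -1.8  1. ] M [-0.4   0.1   0.07] open 0.2912515893993854
```

{"name": "step_arm", "arguments": {
  "motion": [
    {"dx": 0, "dy": 0, "dz": 0.006, "wx": 0, "wy": 0, "wz": 0, "claw": 10},
    {"dx": 0, "dy": 0, "dz": 0.006, "wx": 0, "wy": 0, "wz": 0, "claw": 10}
  ]
}}

```text
clock: 15.2
tool_pos: [0.4991, 0.1643, 0.0495]
eef_rot: [-0.099, 0.995, 0.0, 0.001]
contact_force: [-0.3, -2.0, 5.5]
opening: 0.289
finger_force: 40.0
```

```bash
python3 v.py
```

```text
t 15.2 tcp u,z -0.1 49.5 lat 1.8 tilt -0.06 A [50. 40.] B [-50.   39.9]
F along u -0.7 lat,z [-0.3 -2.   5.5] M [-0.32  0.11  0.02] open 0.288819678525454
```

{"name": "step_arm", "arguments": {
  "motion": [
    {"dx": 0, "dy": 0, "dz": 0, "wx": 0, "wy": 0, "wz": 0, "claw": 30},
    {"dx": 0, "dy": 0, "dz": 0, "wx": 0, "wy": 0, "wz": 0, "claw": 40},
    {"dx": 0, "dy": 0, "dz": 0, "wx": 0, "wy": 0, "wz": 0, "claw": 55},
    {"dx": 0, "dy": 0, "dz": 0, "wx": 0, "wy": 0, "wz": 0, "claw": 55},
    {"dx": 0, "dy": 0, "dz": 0, "wx": 0, "wy": 0, "wz": 0, "claw": 55}
  ]
}}

```text
clock: 15.7
tool_pos: [0.4983, 0.1643, 0.0489]
eef_rot: [-0.099, 0.995, 0.0, -0.0]
contact_force: [-0.6, 0.2, 0.2]
opening: 0.623
finger_force: 0.0
```

{"name": "step_arm", "arguments": {
  "motion": [
    {"dx": 0, "dy": 0, "dz": -0.15, "wx": 0, "wy": 0, "wz": 0, "claw": 55},
    {"dx": 0, "dy": 0, "dz": -0.4, "wx": 0, "wy": 0, "wz": 0, "claw": 55},
    {"dx": 0, "dy": 0, "dz": -0.8, "wx": 0, "wy": 0, "wz": 0, "claw": 55},
    {"dx": 0, "dy": 0, "dz": -1, "wx": 0, "wy": 0, "wz": 0, "claw": 55},
    {"dx": 0, "dy": 0, "dz": -1, "wx": 0, "wy": 0, "wz": 0, "claw": 55}
  ]
}}

```text
clock: 16.2
tool_pos: [0.4999, 0.1647, 0.1317]
eef_rot: [-0.099, 0.995, 0.001, 0.002]
contact_force: [0.3, -0.1, 0.4]
opening: 0.621
finger_force: 0.0
```

```bash
python3 v.py
python3 - <<'E'
from h import *
p,d=snap('scene')
save('g5.png',cv2.resize(p[130:230,270:390],None,fx=6,fy=6,interpolation=cv2.INTER_CUBIC))
C=cloud('scene',d);h=cv2.cvtColor(p,cv2.COLOR_RGB2HSV)
m=(h[...,0]>45)&(h[...,0]<95)&(h[...,1]>80)&(C[...,2]>.03)&(C[...,2]<.06)&(abs(C[...,0]-.5)<.07)&(abs(C[...,1]-.16)<.05)
S=C[m];u=(S[:,:2]-[.4995,.1625])@[.981,.194];v=(S[:,:2]-[.4995,.1625])@[-.194,.981]
c,*_=np.linalg.lstsq(np.c_[u,v,np.ones(len(u))],S[:,2],rcond=None);print(len(u),'slope u,v, z',c,u.min(),u.max())
E
```

```text
t 16.2 tcp u,z 0.8 131.7 lat 2.1 tilt -0.26 A [ 50.9 122.4] B [-49.1 122. ]
F along u 0.2 lat,z [ 0.3 -0.1  0.4] M [ 0.02  0.02 -0.  ] open 0.6211638904691383
79 slope u,v, z [-0.00036925 -0.02829247  0.04331355] -0.034285631073062546 0.041750112948526125
```

View pics/g5.png

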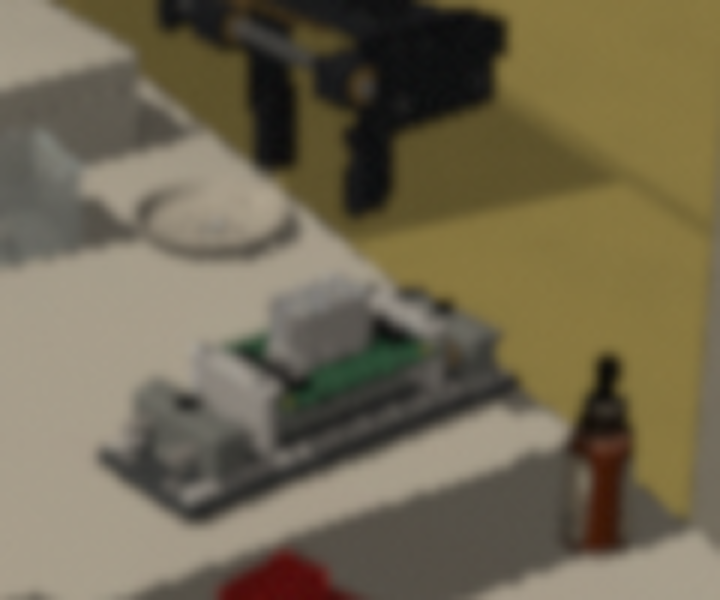

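The board sits level between both jaws: no slope along the vice, top at 43–44 mm. The sink (320,315) is up, the gripper is clear and the bottle (600,460) and dish are undisturbed. Handing in.

```bash
python3 -c "from plant import workorder; print(workorder.finish_job())"
```

```text
the job is handed in; nothing more can be done
None
```

The board is loaded level, heat sink up, with both short edges resting on the groove ledges and the gripper clear. Readings stayed under about 12 N, and the job was handed in at about 16 s.

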